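# Tip the charged cells from the dock tray into the jam jar

### The arm

A 6-joint arm with a two-finger parallel gripper is mounted at the origin on the work surface. World frame = base frame: x ahead of the robot, y to its left, z up, the work surface at z = 0. Lengths are in m, angles in rad, forces in N, time in s.
With the tool pointing down it reaches from about 0.35 to 0.775 m from the base axis. Payload 5.5 kg.
Tool frame: the origin (TCP) lies between the finger pads; the fingertips stand 17 mm ahead of it and the grasp point (between the pads) lies 2 mm behind it (env.finger_overhang is the distance from the TCP to the fingertips, in m); z points along the fingers, y is the direction in which the jaws open and shut (so a half turn about z gives the same grasp; the last joint's range is limited). The gripper opens to 85 mm and grips with 20 to 120 N. Pads are 22 mm wide; open, the fingers measure 114 mm over their backs; the gripper's body (76 mm by 85 mm) begins 54 mm behind the grasp point. The pads swing forward as they close: fully open they stand 13 mm farther back than shut.
Start: joints at [-1.451, 0.313, 0.046, 1.304, 0, 1.431], TCP at [0.148, -0.556, 0.248] pointing down, gripper open.
Joint ranges: [-2.76, 2.76], [-0.86, 1.69], [-1.03, 1.26], [-2.2, 2.34], [-1.47, 1.5], [-3.14, 3.14]. Speed limits (rad/s): [2.57, 2.57, 3.14, 3.14, 3.14, 3.14].

### API

Orientations are given as a unit quaternion [w, x, y, z].
In Python, from workcell import env gives the robot as it stands. The module is installed in compiled form; this text tells all that it offers.
- The arm moves only by the tool arm_command, never from a script. Its argument "moves" is a list of rows, each a list of 5 numbers: the closure, from 0 (fully open) to 1 (shut), then the shift along the tool's x, y, z in mm, then the turn about the tool's z in rad. In form: [[fingers, dx, dy, dz, turn], ...]. A call has 1 to 12 rows; each row is the pose to reach, as a shift and turn from the pose commanded when the call began, along the tool's axes at that moment; what a row does not reach only later rows make up. A row lasts 1/10 s, in which the tool goes at most 50 mm and 8.59 degrees, less where a joint would pass 70% of its speed; a pose out of reach is approached as far as the arm can. A call with a gripper value outside its range is refused whole. The fingers move at their own pace and stop on an object; "squeeze" is the grip in N (left out, the last holds). Time passes only in rows, so rows that repeat a pose let the fingers close. It gives the time, the measured TCP pose, the force and the opening at its end, in the units of the state.
- env.get_state(): the state, without advancing time (a new reading comes with each control period).
- env.read_camera(name): name is "side" or "top"; returns (picture, depth): 480x640x3 uint8, blue, green, red; 480x640 float32, m along the optical axis (not along the pixel's ray), 0 where there is no reading.
- env.get_calibration(name): a dict with "fx", "fy", "cx", "cy" (pixels), "pose" (4x4, takes a point from camera to world coordinates). Camera axes: x right, y down, z forward; pixel columns grow to the right and rows downward; lengths in m; the calibration is good to about 2 mm. A picture is of the moment at which its call begins. get_calibration takes no time and is no camera call.
- env.hand_in(): hands the job in, once; it reports no verdict.
The state is a dict: "clock": time; "joint_pos": joint angles; "qvel": joint speeds; "tau": joint torques, N m; "tcp_pos": TCP position; "orientation": TCP orientation; "wrist_force": force on the tool from outside, world axes, zero at the start; "ft_torque": the same for the moment, N m; "finger_gap": finger opening in m.
Only numpy, scipy, OpenCV 4.12 (cv2) and the standard library are available. Lean on these libraries where they do the work, as an engineer would, in place of code of your own. Each camera call takes 0.05 s, during which the arm holds its last target. There are 200 camera calls.

### The job

Two rechargeable cells lie in the aluminium tray parked half under the charger dock. Draw the tray clear of the dock and set it down on the shelf, let go, then take it again by the upright block at its tail, lift it level and tip it with its mouth close above the jam jar's rim so that both cells slide into the jar. Do not touch the cells with the fingers or upset the jar, the bowl or the bulb, and finally stand the empty tray flat on the shelf again.

Things in the scene. Friction and masses are not known exactly. Their poses are not given: they have to be found in the camera images.
- dock: grey plastic charger dock, fixed, 110 deep (x) x 130 wide (y) x 82 high, with an 18 high round button on its roof; origin under its centre, its -x points out of the front (face at x = -55). It is a bridge: an open bay 90 wide, 58 high runs in from the front to x = +5 under the roof and hides the tail of the parked tray. No floor: the tray stands on the shelf.
- tray: loose smooth aluminium tray, 0.16 kg; origin on its underside, x from mouth to tail, z up. Two lanes 26 wide, x -30 to 30, at y = +-18; floor 4 thick, walls 20 high (outer width 68), open at x = -30 (mouth). The divider, 10 thick and 24 high, runs on forward as a nose fin to x = -62. Behind the rear wall stands the tail block: x 35 to 61, 16 across y, 50 high.
- tray_nose (a point): grip point on the 10 mm thick nose fin, tray x = -48, 14 above the tray's underside; axes as the tray
- tray_tail (a point): grip point on the tail block, tray x = +48, y = 0, 35 above the tray's underside; axes as the tray
- tray_mouth (a point): middle of the lanes' front floor edge, tray x = -30, 4 above the underside; axes as the tray
- cell_a: loose cylindrical rechargeable cell, dark sleeve with steel ends, 22 diameter, 43 long, 0.055 kg, lying along the tray in the lane at y = +18; origin at its centre, its own x along the cell
- cell_b: the same kind of cell, in the lane at y = -18
- jar: empty open glass jam jar, loose, 88 outer diameter, 100 high, wall 4 (80 inside), floor 6 thick; origin under its centre. It and the steel bowl may swap places
- bowl: bystander: low steel key bowl, 110 diameter, 45 high; origin under its centre
- bulb: bystander: white globe bulb 68 diameter standing in a 60 square card holder, 120 high in all; origin under its centre
Mind the look-alikes: they are no part of the job. What is shaped like the tray but turquoise or yellow is not meant. Leave any pink look-alike of the dock alone.

How it is judged:
On the way, in this order (a step that is already met when the one before it is completed fails the run):
1. the tray stands flat on the shelf, clear of the dock, let go, with both cells in it (horizontal distance between tray_tail and dock above 0.09 m and contact force between the fingers and tray below 0.1 N and height (world z) of tray below 0.006 m and angle between tray's own z axis and vertical below 0.06 rad and x of cell_a in the frame of tray between -0.04 and 0.04 m and z of cell_a in the frame of tray between 0.005 and 0.03 m and y of cell_a in the frame of tray between -0.034 and 0.034 m and x of cell_b in the frame of tray between -0.04 and 0.04 m and z of cell_b in the frame of tray between 0.005 and 0.03 m and y of cell_b in the frame of tray between -0.034 and 0.034 m), for 0.2 s.
2. the tray is held by its tail block and lifted level, at least 40 mm above the shelf, with both cells in it (height (world z) of tray above 0.04 m and angle between tray's own z axis and vertical below 0.26 rad and distance between the grasp point and tray_tail below 0.04 m and contact force between the fingers and tray above 1 N and x of cell_a in the frame of tray between -0.04 and 0.04 m and z of cell_a in the frame of tray between 0.005 and 0.03 m and y of cell_a in the frame of tray between -0.034 and 0.034 m and x of cell_b in the frame of tray between -0.04 and 0.04 m and z of cell_b in the frame of tray between 0.005 and 0.03 m and y of cell_b in the frame of tray between -0.034 and 0.034 m), for 0.2 s.
3. both cells are in the jar while the tray is still held up over it (horizontal distance between each of cell_a, cell_b and jar below 0.042 m and z of each of cell_a, cell_b in the frame of jar below 0.09 m and height (world z) of tray_tail above 0.08 m and horizontal distance between tray_mouth and jar below 0.12 m), for 0.1 s.
At the end, for the whole second after the job is handed in: Both cells rest inside the jar (centres within 42 mm of its axis and less than 90 mm above its foot), the jar stands upright on the shelf, and the tray stands flat on the shelf (within 6 mm, 3.4 degrees), released and at rest (horizontal distance between each of cell_a, cell_b and jar below 0.042 m and z of each of cell_a, cell_b in the frame of jar below 0.09 m and height (world z) of each of tray, jar below 0.006 m and angle between each of tray, jar's own z axis and vertical below 0.06 rad and linear speed of each of tray, jar below 0.02 m/s and linear speed of each of cell_a, cell_b below 0.03 m/s); the robot touches nothing.
It fails at once if the fingers touch a cell (contact force between the fingers and cell_a above 0.5 N or contact force between the fingers and cell_b above 0.5 N).
It fails at once if a cell leaves the mouth more than about 60 mm above the jar's rim ((x of cell_a in the frame of tray below -0.035 m and height (world z) of cell_a above 0.175 m) or (x of cell_b in the frame of tray below -0.035 m and height (world z) of cell_b above 0.175 m)).
It fails at once if the jar is tipped over 17 degrees or moved more than 40 mm (angle between jar's own z axis and vertical above 0.3 rad or distance of jar from where it was at the start of the episode above 0.04 m).
It fails at once if the bowl or bulb is moved more than 25 mm (distance of any of bowl, bulb from where it was at the start of the episode above 0.025 m).
It also fails if it takes over 61 s, if anything falls off the work surface, if the arm or the gripper's body presses on something with over 40 N, if the wrist force passes 120 N, or if a joint passes its speed limit or range.

## Working session

There is one attempt and no reset: what is moved stays moved. The work goes in short steps, Python scripts to look and compute and a tool call to move; the robot and the scene stay as the last step left them, time stands still between calls to the robot, and variables do not carry over. Pictures are saved under pics/ and viewed, about 8 in all and at most 12, crops included, and the job is handed in when it is done.

Besides the shell and the picture viewer there is one more tool, called after ">>>" as name(argument=value, ...) on one line, values as JSON. arm_command: Moves the arm, as the interface text tells. Its arguments: {"type":"object","properties":{"moves":{"type":"array","items":{"type":"array","items":{"type":"number"}}},"squeeze":{"type":"number"}},"required":["moves"]}

```bash
mkdir -p pics; cat > h.py <<'E'
import numpy as np, cv2
from workcell import env
def shot(n,f):
    im,d=env.read_camera(n); cv2.imwrite(f'pics/{f}.png',im); np.save(f'pics/{f}.npy',d); return im,d
def ray(n,u,v):
    c=env.get_calibration(n);P=np.array(c['pose']);r=P[:3,:3]@np.array([(u-c['cx'])/c['fx'],(v-c['cy'])/c['fy'],1]);return P[:3,3],r
def onz(n,u,v,z):
    o,r=ray(n,u,v);return o+r*(z-o[2])/r[2]
def pt(n,u,v,d):
    o,r=ray(n,u,v);return o+r*d
def cloud(n,d):
    c=env.get_calibration(n);P=np.array(c['pose']);v,u=np.mgrid[:480,:640]
    X=np.stack([(u-c['cx'])/c['fx']*d,(v-c['cy'])/c['fy']*d,d],-1);return X@P[:3,:3].T+P[:3,3]
E
python3 - <<'E'
from h import *
np.set_printoptions(precision=4,suppress=True)
for n in('top','side'):
    shot(n,n+'0');c=env.get_calibration(n);print(n,c['fx'],c['cx'],c['cy'],np.array(c['pose']))
print(env.get_state(),env.finger_overhang)
E
```

```text
top 483.2665057738401 324.9226783099477 243.62069140794853 [[-0.0168 -0.9908  0.134   0.4866]
 [-0.9997  0.0145 -0.0182  0.1044]
 [ 0.0161 -0.1342 -0.9908  1.0067]
 [ 0.      0.      0.      1.    ]]
side 583.9148595227997 330.569277745433 233.46385329202093 [[-0.7464 -0.4341  0.5045 -0.1146]
 [-0.6654  0.4722 -0.5781  0.9237]
 [ 0.0127 -0.7672 -0.6413  0.9857]
 [ 0.      0.      0.      1.    ]]
{'clock': 0.1, 'joint_pos': array([-1.4506,  0.3139,  0.0451,  1.3036, -0.    ,  1.4312]), 'qvel': array([-0.0017, -0.0011,  0.0027, -0.    , -0.0004, -0.    ]), 'tau': array([  0.0019, -48.1726,  29.9243,   0.0128,  -0.0001,   0.    ]), 'tcp_pos': array([ 0.1476, -0.5553,  0.2475]), 'orientation': array([-0.0008,  0.9916,  0.1295,  0.    ]), 'wrist_force': array([ 0.0867,  0.1737, -0.0018]), 'ft_torque': array([ 0.0111, -0.0329,  0.004 ]), 'finger_gap': 0.08550403158576729} 0.017
```

View pics/top0.png

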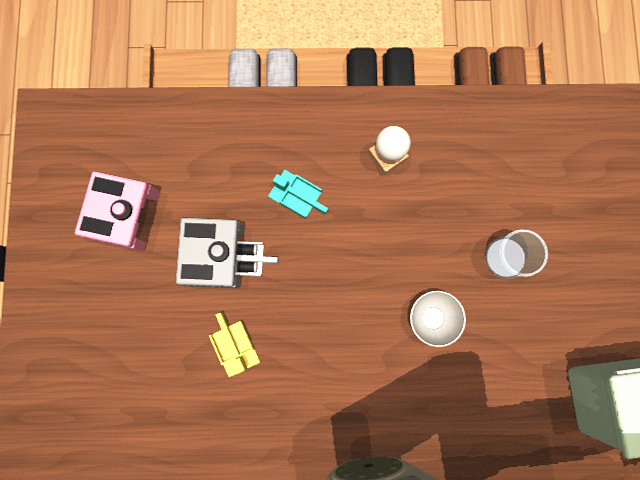

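View pics/side0.png

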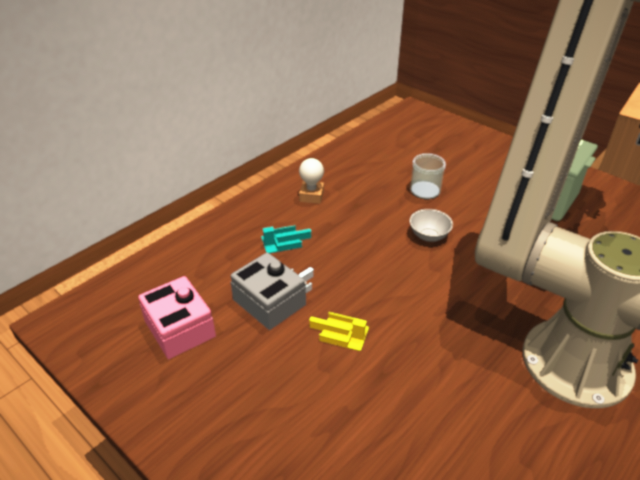

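The top view shows three tray shapes: turquoise (298,193), yellow (234,345) and silver (258,260) with its nose at (277,260). Only the silver one is aluminium, and it is parked under the grey dock (210,252). The pink dock (115,210) is a look-alike. The jar is at about (505,258) at its foot, the bowl at (438,318) and the bulb at (393,145). Next I'll enlarge the tray and measure.

```bash
python3 - <<'E'
from h import *
np.set_printoptions(precision=4,suppress=True)
im=cv2.imread('pics/top0.png');d=np.load('pics/top0.npy');X=cloud('top',d)
def rect(m,name):
    c=max(cv2.findContours(m.astype(np.uint8),0,2)[0],key=cv2.contourArea)
    uv=c[:,0];P=np.array([X[v,u,:2] for u,v in uv])
    r=cv2.minAreaRect((P*1000).astype(np.float32));print(name,r);return r
H=X[...,2];v,u=np.mgrid[:480,:640]
rect((H>.07)&(H<.095)&(u>165)&(u<255)&(v>205)&(v<300),'dockroof')
g=(u>236)&(u<290)&(v>230)&(v<290)
rect(g&(H>.008)&(H<.05),'tray visible'); rect(g&(H>.021)&(H<.03)&(u>264),'fin')
print('floor check',np.median(H[400:460,60:160]))
b=g&(H>.012)&(H<.03)&(u>266);P=X[b];print('fin pts',len(P),P.mean(0),P.max(0),P.min(0))
b=(u>375)&(u<415)&(v>120)&(v<175)&(H>.09);print('bulb',X[b].mean(0),X[b].max(0))
rect((u>395)&(u<480)&(v>280)&(v<360)&(H>.035)&(H<.06),'bowl')
b=(u>480)&(u<555)&(v>225)&(v<285)
rect(b&(H>.08)&(H<.12),'jar rim');rect(b&(H>.003)&(H<.02),'jar floor')
print('jar foot ray',onz('top',505,258,.006),'rim ray',onz('top',525,252,.1))
cv2.imwrite('pics/crop1.png',cv2.resize(im[200:320,160:300],None,fx=5,fy=5,interpolation=cv2.INTER_CUBIC))
E
```

```text
dockroof ((600.7898559570312, 316.284912109375), (111.46959686279297, 130.20016479492188), 86.63671112060547)
tray visible ((594.7919921875, 228.16598510742188), (82.49723052978516, 61.6756477355957), 86.1613540649414)
fin ((589.5751342773438, 197.95700073242188), (22.186643600463867, 8.377352714538574), 89.94983673095703)
floor check 0.0008427908327207634
fin pts 54 [0.5889 0.1954 0.0231] [0.594  0.2053 0.0291] [0.584  0.1866 0.0124]
bulb [ 0.8021 -0.0452  0.116 ] [0.8418 0.1044 1.0067]
bowl ((464.74017333984375, -132.06666564941406), (106.9891586303711, 107.73511505126953), 87.30725860595703)
jar rim ((587.6390380859375, -290.6285400390625), (88.88063049316406, 88.40853881835938), 25.1254940032959)
jar floor ((593.4154663085938, -308.9458923339844), (71.12779235839844, 42.86424255371094), 29.410661697387695)
jar foot ray [ 0.586  -0.2906  0.006 ] rim ray [ 0.5875 -0.2925  0.1   ]
```

View pics/crop1.png

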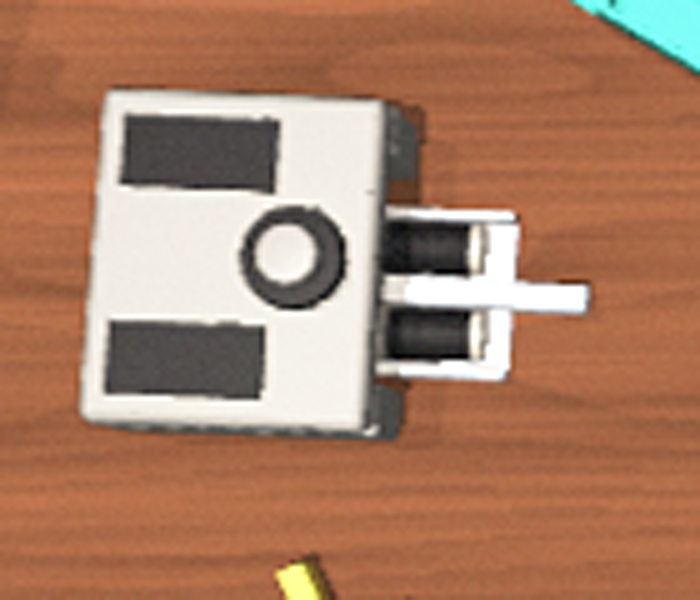

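>>> arm_command(moves=[[0, 0, 50, 0, 0], [0, 0, 100, 0, 0], [0, 0, 150, 0, 0], [0, 0, 200, 0, 0], [0, 0, 250, 0, 0], [0, 0, 300, 0, 0], [0, 0, 300, 0, 0]])

```text
clock: 0.8
tcp_pos: [0.217, -0.8163, 0.2264]
orientation: [0.013, 0.992, 0.129, 0.002]
wrist_force: [1.4, -6.1, 1.5]
finger_gap: 0.0857
```

The crop confirms the silver tray: two dark cells with steel ends at about (440,250) and (435,335), and the fin at (540,297), sticking out of the grey dock. I can only command turns about tool z, so I'm checking what the arm does at its reach limit while nothing is held.

>>> arm_command(moves=[[0, 0, 50, 0, 0], [0, 0, 100, 0, 0], [0, 0, 100, 0, 0], [0, 0, 100, 0, 0]])

```text
clock: 1.2
tcp_pos: [0.2264, -0.8516, 0.2076]
orientation: [0.045, 0.991, 0.129, 0.004]
wrist_force: [0.4, 0.0, -0.5]
finger_gap: 0.0857
```

```bash
python3 - <<'E'
from h import *
s=env.get_state();print(s['clock'],s['joint_pos'],s['tcp_pos'],s['orientation'])
E
```

```text
1.2 [-1.40366282  1.05337996  1.26392006  1.69160458  0.00542759  1.47834833] [ 0.22636629 -0.85163462  0.20763021] [0.04471822 0.99057175 0.12941663 0.00438363]
```

>>> arm_command(moves=[[0, 0, -50, 0, 0], [0, 0, -100, 0, 0], [0, 0, -150, 0, 0], [0, 0, -200, 0, 0], [0, 0, -200, 0, 0]])

```text
clock: 1.7
tcp_pos: [0.1797, -0.6768, 0.1938]
orientation: [0.047, 0.99, 0.129, 0.004]
wrist_force: [-0.1, -1.3, 1.4]
finger_gap: 0.085
```

```bash
python3 - <<'E'
from h import *
s=env.get_state();print(s['clock'],s['joint_pos'],s['tcp_pos'],s['orientation'])
E
```

```text
1.7 [-1.42884676  0.50099927  0.19013074  1.16654674  0.00765524  1.45329508] [ 0.17972403 -0.67679488  0.19380657] [0.046623   0.99048644 0.12939708 0.00439368]
```

```bash
cat >> h.py <<'E'
from scipy.spatial.transform import Rotation as R
def cur():
    s=env.get_state();q=s['orientation'];return np.array(s['tcp_pos']),R.from_quat([q[1],q[2],q[3],q[0]]).as_matrix(),s
def plan(target,xaz=None):
    p,M,s=cur();d=M.T@(np.array(target)-p)*1000;t=0
    if xaz is not None:  # turn so the tool x, seen from above, has azimuth xaz (deg)
        f=lambda t:(M@R.from_euler('z',t).as_matrix())[:,0]
        ts=np.linspace(-np.pi,np.pi,3601);e=[abs((np.degrees(np.arctan2(*f(a)[1::-1]))-xaz+180)%360-180) for a in ts];t=ts[int(np.argmin(e))]
    print('d',d.round(1),'turn',round(t,3))
def info():
    p,M,s=cur();print(round(s['clock'],2),p.round(4),'z',M[:,2].round(3),'x',M[:,0].round(3),'q',s['joint_pos'].round(3),'F',s['wrist_force'].round(1),'gap',round(s['finger_gap'],4))
E
python3 -c "
from h import *
info();plan([.589,.196,.13],87)"
```

```text
1.7 [ 0.1797 -0.6768  0.1938] z [ 0.021 -0.091 -0.996] x [ 0.966  0.257 -0.003] q [-1.429  0.501  0.19   1.167  0.008  1.453] F [-0.1 -1.3  1.4] gap 0.085
d [ 619.9 -741.    -7.6] turn -1.26
```

>>> arm_command(moves=[[0, 620, -741, -8, -1.26], [0, 620, -741, -8, -1.26], [0, 620, -741, -8, -1.26], [0, 620, -741, -8, -1.26], [0, 620, -741, -8, -1.26], [0, 620, -741, -8, -1.26], [0, 620, -741, -8, -1.26], [0, 620, -741, -8, -1.26], [0, 620, -741, -8, -1.26], [0, 620, -741, -8, -1.26], [0, 620, -741, -8, -1.26], [0, 620, -741, -8, -1.26]])

```text
clock: 2.9
tcp_pos: [0.4354, -0.1349, 0.1564]
orientation: [0.041, 0.724, 0.688, -0.022]
wrist_force: [0.5, -0.3, 0.3]
finger_gap: 0.0857
```

```bash
python3 -c "
from h import *
info();plan([.589,.196,.13],87)"
```

```text
2.9 [ 0.4354 -0.1349  0.1564] z [ 0.025 -0.09  -0.996] x [ 0.053  0.995 -0.088] q [-0.432  0.097 -0.464  0.95  -0.071  1.188] F [ 0.5 -0.3  0.3] gap 0.0857
d [339.5 136.    0.4] turn 0.0
```

>>> arm_command(moves=[[0, 340, 136, 0, 0], [0, 340, 136, 0, 0], [0, 340, 136, 0, 0], [0, 340, 136, 0, 0], [0, 340, 136, 0, 0], [0, 340, 136, 0, 0], [0, 340, 136, 0, 0], [0, 340, 136, 0, 0], [0, 340, 136, 0, 0], [0, 340, 136, 0, 0]])

```text
clock: 3.9
tcp_pos: [0.5877, 0.195, 0.1295]
orientation: [0.039, 0.724, 0.688, -0.022]
wrist_force: [0.6, -0.9, -0.5]
finger_gap: 0.0856
```

```bash
python3 -c "
from h import *
info();plan([.589,.196,.021],87)
shot('side','side1');im=cv2.imread('pics/side1.png');cv2.imwrite('pics/c2.png',cv2.resize(im[200:360,200:400],None,fx=4,fy=4))"
```

```text
3.9 [0.5877 0.195  0.1295] z [ 0.022 -0.088 -0.996] x [ 0.051  0.995 -0.086] q [ 0.232  0.459 -0.037  1.074 -0.09   1.853] F [ 0.6 -0.9 -0.5] gap 0.0856
d [ 10.4  -1.6 108. ] turn 0.002
```

View pics/c2.png

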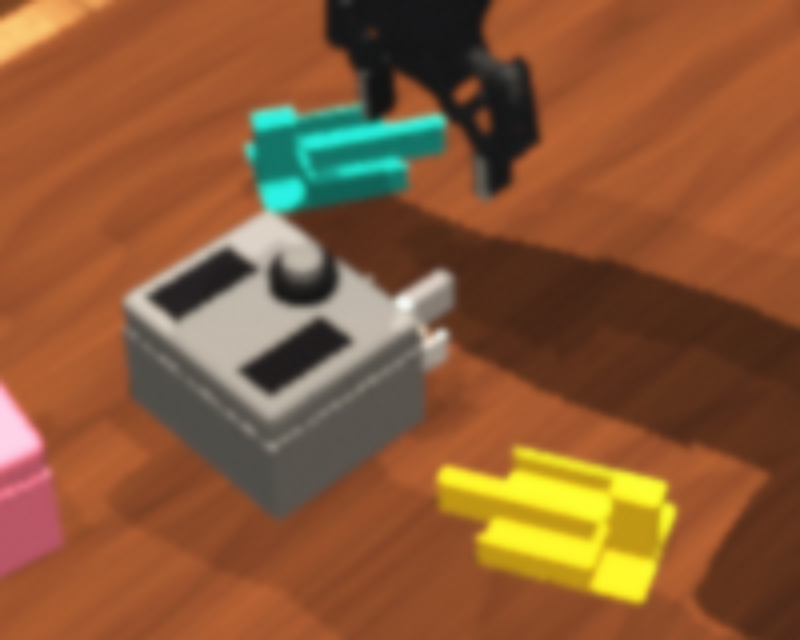

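The gripper hangs above and beyond the fin (crop 440,285), clear of the dock. Descending to grip the fin.

>>> arm_command(moves=[[0, 8, -1, 45, 0], [0, 8, -1, 85, 0], [0, 8, -1, 107, 0], [0, 8, -1, 107, 0], [1, 8, -1, 107, 0], [1, 8, -1, 107, 0], [1, 8, -1, 107, 0], [1, 8, -1, 107, 0], [1, 8, -1, 107, 0], [1, 8, -1, 107, 0]], squeeze=30)

```text
clock: 4.95
tcp_pos: [0.59, 0.194, 0.0219]
orientation: [0.039, 0.724, 0.688, -0.022]
wrist_force: [-0.6, 0.5, 4.8]
finger_gap: 0.0095
```

```bash
python3 -c "
from h import *
info();p=cur()[0];plan(p+[-.05*.17,-.17,0.0])"
```

```text
4.95 [0.59   0.194  0.0219] z [ 0.022 -0.087 -0.996] x [ 0.052  0.995 -0.086] q [ 0.23   0.557 -0.165  0.847 -0.09   1.851] F [-0.6  0.5  4.8] gap 0.0095
d [-169.6   -0.    14.6] turn 0
```

>>> arm_command(moves=[[1, -4, 0, 0.4, 0], [1, -12, 0, 1, 0], [1, -24, 0, 2, 0], [1, -38, 0, 3.3, 0], [1, -53, 0, 4.6, 0], [1, -68, 0, 5.9, 0], [1, -83, 0, 7.1, 0], [1, -98, 0, 8.4, 0], [1, -113, 0, 9.7, 0], [1, -127, 0, 10.9, 0], [1, -140, 0, 12, 0], [1, -150, 0, 12.9, 0]])

```text
clock: 6.15
tcp_pos: [0.5828, 0.0428, 0.0218]
orientation: [0.039, 0.724, 0.688, -0.022]
wrist_force: [0.2, 4.4, 6.3]
finger_gap: 0.0091
```

>>> arm_command(moves=[[1, -8, 0, 0.7, 0], [1, -14, 0, 1.2, 0], [1, -18, 0, 1.5, 0], [1, -20, 0, 1.7, 0], [0.5, -20, 0, 1.7, 0], [0, -20, 0, 1.7, 0], [0, -20, 0, 1.7, 0], [0, -20, 0, 1.7, 0], [0, -20, 0, -10, 0], [0, -20, 0, -40, 0], [0, -20, 0, -80, 0], [0, -20, 0, -120, 0]])

```text
clock: 7.35
tcp_pos: [0.5779, 0.0341, 0.1439]
orientation: [0.038, 0.724, 0.688, -0.023]
wrist_force: [1.5, -0.7, -0.1]
finger_gap: 0.0855
```

```bash
python3 -c "
from h import *
info();plan([.05,-.68,.25],87)"
```

```text
7.35 [0.5779 0.0341 0.1439] z [ 0.019 -0.088 -0.996] x [ 0.052  0.995 -0.086] q [-0.037  0.36  -0.153  1.036 -0.087  1.584] F [ 1.5 -0.7 -0.1] gap 0.0855
d [-746.9 -489.   -53.4] turn 0.0
```

>>> arm_command(moves=[[0, -747, -489, -53, 0], [0, -747, -489, -53, 0], [0, -747, -489, -53, 0], [0, -747, -489, -53, 0], [0, -747, -489, -53, 0], [0, -747, -489, -53, 0], [0, -747, -489, -53, 0], [0, -747, -489, -53, 0], [0, -747, -489, -53, 0], [0, -747, -489, -53, 0], [0, -747, -489, -53, 0], [0, -747, -489, -53, 0]])

```text
clock: 8.55
tcp_pos: [0.2227, -0.4466, 0.2142]
orientation: [0.039, 0.724, 0.688, -0.023]
wrist_force: [1.6, -0.4, -0.4]
finger_gap: 0.0853
```

```bash
python3 -c "
from h import *
info();plan([-.05,-1.1,.25],87)
shot('top','t2');im=cv2.imread('pics/t2.png');cv2.imwrite('pics/c3.png',cv2.resize(im[150:350,180:480],None,fx=2.6,fy=2.6))"
```

```text
8.55 [ 0.2227 -0.4466  0.2142] z [ 0.021 -0.089 -0.996] x [ 0.052  0.995 -0.088] q [-1.265  0.109 -0.301  1.069 -0.007  0.356] F [ 1.6 -0.4 -0.4] gap 0.0853
d [-667.4 -238.6   16.7] turn 0.0
```

View pics/c3.png

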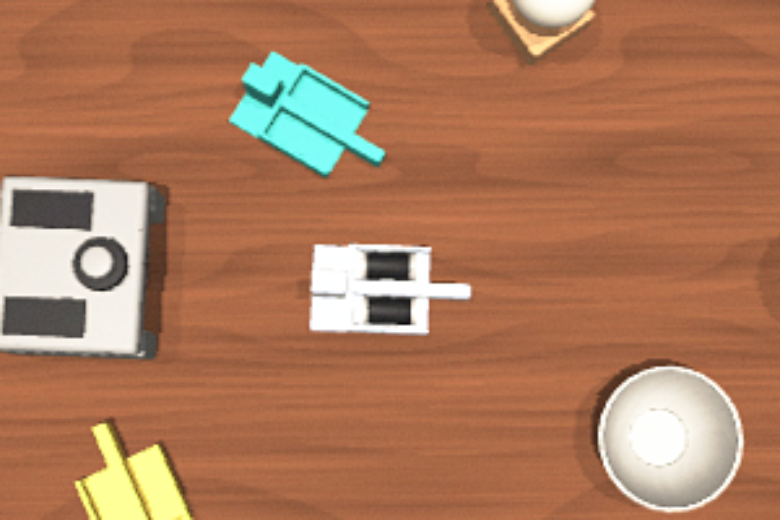

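The tray is pulled clear: tail block at crop (330,285), nose at (470,291), and both cells still in their lanes. Now I'll build up tool tilt at the outer reach limit, with the fingers toward -y.

>>> arm_command(moves=[[0, -269, -259, -19, 0], [0, -269, -259, -19, 0], [0, -269, -259, -19, 0], [0, -269, -259, -19, 0], [0, -269, -259, -19, 0], [0, -269, -259, -19, 0], [0, -269, -259, -19, 0], [0, -269, -259, -19, 0], [0, -667, -239, 17, 0], [0, -667, -239, 17, 0], [0, -667, -239, 17, 0], [0, -667, -239, 17, 0]])

```text
clock: 9.8
tcp_pos: [-0.0488, -0.858, 0.2477]
orientation: [0.043, 0.724, 0.688, -0.027]
wrist_force: [-0.1, -2.1, 1.2]
finger_gap: 0.0856
```

```bash
python3 -c "
from h import *
info();plan([-.05,-1.2,.2],87)"
```

```text
9.8 [-0.0488 -0.858   0.2477] z [ 0.019 -0.099 -0.995] x [ 0.052  0.994 -0.098] q [-1.732  0.962  1.172  1.685  0.035 -0.109] F [-0.1 -2.1  1.2] gap 0.0856
d [-335.3   14.8   81.4] turn 0.0
```

>>> arm_command(moves=[[0, -300, 15, 30, 0], [0, -300, 15, 30, 0], [0, -300, 15, 30, 0], [0, -300, 15, 30, 0], [0, -300, 15, 30, 0], [0, -300, 15, 30, 0]])

```text
clock: 10.4
tcp_pos: [-0.04, -0.9211, 0.1794]
orientation: [0.061, 0.723, 0.686, -0.048]
wrist_force: [-0.4, 1.0, -0.3]
finger_gap: 0.0853
```

```bash
python3 -c "
from h import *
info()"
```

```text
10.4 [-0.04   -0.9211  0.1794] z [ 0.015 -0.154 -0.988] x [ 0.053  0.987 -0.153] q [-1.712  1.091  1.265  1.593  0.036 -0.087] F [-0.4  1.  -0.3] gap 0.0853
```

>>> arm_command(moves=[[0, -400, 20, -150, 0], [0, -400, 20, -150, 0], [0, -400, 20, -150, 0], [0, -400, 20, -150, 0], [0, -400, 20, -150, 0], [0, -400, 20, -150, 0], [0, -400, 20, -150, 0], [0, -400, 20, -150, 0]])

```text
clock: 11.2
tcp_pos: [-0.0313, -0.9329, 0.2094]
orientation: [0.08, 0.721, 0.684, -0.068]
wrist_force: [-0.9, 0.8, 0.1]
finger_gap: 0.0855
```

```bash
python3 -c "
from h import *
info()"
```

```text
11.2 [-0.0313 -0.9329  0.2094] z [ 0.011 -0.208 -0.978] x [ 0.054  0.977 -0.207] q [-1.702  1.06   1.264  1.568  0.038 -0.074] F [-0.9  0.8  0.1] gap 0.0855
```

>>> arm_command(moves=[[0, -600, -40, -200, 0], [0, -600, -40, -200, 0], [0, -600, -40, -200, 0], [0, -600, -40, -200, 0], [0, -600, -40, -200, 0], [0, -600, -40, -200, 0], [0, -600, -40, -200, 0], [0, -600, -40, -200, 0], [0, -600, -40, -200, 0], [0, -600, -40, -200, 0], [0, -600, -40, -200, 0], [0, -600, -40, -200, 0]])

```text
clock: 12.4
tcp_pos: [-0.0561, -0.9408, 0.2448]
orientation: [0.099, 0.719, 0.682, -0.09]
wrist_force: [0.8, -0.3, 0.0]
finger_gap: 0.0856
```

```bash
python3 -c "
from h import *
info()"
```

```text
12.4 [-0.0561 -0.9408  0.2448] z [ 0.006 -0.264 -0.965] x [ 0.054  0.963 -0.263] q [-1.73   1.025  1.264  1.547  0.047 -0.099] F [ 0.8 -0.3  0. ] gap 0.0856
```

>>> arm_command(moves=[[0, -800, -40, -100, 0], [0, -800, -40, -100, 0], [0, -800, -40, -100, 0], [0, -800, -40, -100, 0]])

```text
clock: 12.8
tcp_pos: [-0.064, -0.9675, 0.2426]
orientation: [0.117, 0.717, 0.679, -0.111]
wrist_force: [0.5, 0.6, -0.3]
finger_gap: 0.0852
```

>>> arm_command(moves=[[0, -800, -20, -100, 0], [0, -800, -20, -100, 0], [0, -800, -20, -100, 0], [0, -800, -20, -100, 0]])

```text
clock: 13.2
tcp_pos: [-0.0666, -0.9901, 0.2518]
orientation: [0.135, 0.713, 0.675, -0.132]
wrist_force: [-0.1, 0.1, 0.2]
finger_gap: 0.0855
```

```bash
python3 -c "
from h import *
info()"
```

```text
13.2 [-0.0666 -0.9901  0.2518] z [-0.006 -0.372 -0.928] x [ 0.054  0.927 -0.371] q [-1.734  1.034  1.264  1.423  0.055 -0.098] F [-0.1  0.1  0.2] gap 0.0855
```

```bash
python3 - <<'E'
from h import *
d=np.load('pics/t2.npy');X=cloud('top',d);H=X[...,2];v,u=np.mgrid[:480,:640]
g=(u>290)&(u<370)&(v>235)&(v<285)
for n,a,b in(('block',.045,.056),('walls',.018,.03),('fin',.02,.03)):
    m=g&(H>a)&(H<b)
    if n=='fin': m&=(u>347)
    if n=='block': m&=u<320
    P=X[m];print(n,len(P),P.mean(0).round(4),P.min(0).round(4),P.max(0).round(4))
    r=cv2.minAreaRect((P[:,:2]*1000).astype(np.float32));print(r)
info();plan([.582,.117,.20],87)
E
```

```text
block 109 [0.5877 0.125  0.05  ] [0.5793 0.1129 0.045 ] [0.596  0.1371 0.0544]
((587.6083374023438, 124.99493408203125), (24.216766357421875, 16.050294876098633), 88.02079772949219)
walls 796 [0.5848 0.0768 0.0235] [0.5506 0.0172 0.018 ] [0.6195 0.1379 0.03  ]
((585.1415405273438, 77.09213256835938), (120.37461853027344, 68.26807403564453), 85.39946746826172)
fin 61 [0.5826 0.0283 0.024 ] [0.5765 0.0172 0.0204] [0.5873 0.04   0.0274]
((582.1182250976562, 28.523710250854492), (22.72126579284668, 10.266851425170898), 87.39964294433594)
13.2 [-0.0666 -0.9901  0.2518] z [-0.006 -0.372 -0.928] x [ 0.054  0.927 -0.371] q [-1.734  1.034  1.264  1.423  0.055 -0.098] F [-0.1  0.1  0.2] gap 0.0855
d [1080.5  588.8 -367.2] turn -0.005
```

```bash
python3 -c "
from h import *
plan([.588,.128,.14],87)"
```

```text
d [1113.3  593.3 -315.6] turn -0.005
```

>>> arm_command(moves=[[0, 1113, 593, -316, 0], [0, 1113, 593, -316, 0], [0, 1113, 593, -316, 0], [0, 1113, 593, -316, 0], [0, 1113, 593, -316, 0], [0, 1113, 593, -316, 0], [0, 1113, 593, -316, 0], [0, 1113, 593, -316, 0], [0, 1113, 593, -316, 0], [0, 1113, 593, -316, 0], [0, 1113, 593, -316, 0], [0, 1113, 593, -316, 0]])

```text
clock: 14.4
tcp_pos: [0.2095, -0.5216, 0.2072]
orientation: [0.136, 0.713, 0.675, -0.133]
wrist_force: [-0.0, 0.1, 0.7]
finger_gap: 0.0854
```

```bash
python3 -c "
from h import *
info();plan([.588,.128,.14],87)"
```

```text
14.4 [ 0.2095 -0.5216  0.2072] z [-0.006 -0.373 -0.928] x [ 0.055  0.926 -0.372] q [-1.274  0.047 -0.459  0.7   -0.115  0.332] F [-0.   0.1  0.7] gap 0.0854
d [ 647.5  342.7 -181.9] turn -0.005
```

>>> arm_command(moves=[[0, 648, 343, -182, 0], [0, 648, 343, -182, 0], [0, 648, 343, -182, 0], [0, 648, 343, -182, 0], [0, 648, 343, -182, 0], [0, 648, 343, -182, 0], [0, 648, 343, -182, 0], [0, 648, 343, -182, 0], [0, 648, 343, -182, 0], [0, 648, 343, -182, 0], [0, 648, 343, -182, 0], [0, 648, 343, -182, 0]])

```text
clock: 15.6
tcp_pos: [0.5104, -0.0053, 0.1539]
orientation: [0.136, 0.713, 0.675, -0.132]
wrist_force: [0.8, 0.1, 0.6]
finger_gap: 0.0855
```

```bash
python3 -c "
from h import *
info();plan([.588,.128,.14],87)"
```

```text
15.6 [ 0.5104 -0.0053  0.1539] z [-0.005 -0.373 -0.928] x [ 0.054  0.927 -0.372] q [ 0.039  0.281 -0.289  1.022 -0.381  1.669] F [0.8 0.1 0.6] gap 0.0855
d [132.9  70.3 -37.1] turn -0.005
```

>>> arm_command(moves=[[0, 133, 70, -37, 0], [0, 133, 70, -37, 0], [0, 133, 70, -37, 0], [0, 133, 70, -37, 0], [0, 133, 70, -37, 0]])

```text
clock: 16.1
tcp_pos: [0.5871, 0.1272, 0.1387]
orientation: [0.136, 0.712, 0.676, -0.133]
wrist_force: [0.5, -1.5, -0.2]
finger_gap: 0.0852
```

```bash
python3 -c "
from h import *
info();plan([.588,.127,.041],87)
im,d=shot('side','side2');cv2.imwrite('pics/c4.png',cv2.resize(im[150:350,230:450],None,fx=3,fy=3))"
```

```text
16.1 [0.5871 0.1272 0.1387] z [-0.006 -0.373 -0.928] x [ 0.051  0.927 -0.373] q [ 0.25   0.515  0.026  1.187 -0.368  1.893] F [ 0.5 -1.5 -0.2] gap 0.0852
d [36.3 -0.4 90.7] turn -0.003
```

View pics/c4.png

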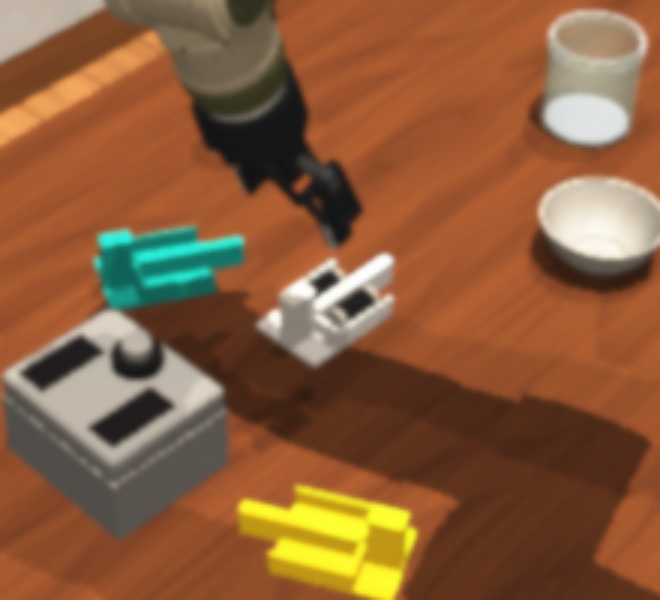

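The gripper leans the right way above the tail block (crop 295,310), and the tray is clear of everything. Descending and gripping the block.

>>> arm_command(moves=[[0, 14, 0, 36, 0], [0, 28, 0, 70, 0], [0, 36, 0, 90, 0], [0, 36, 0, 90, 0], [0, 36, 0, 90, 0], [1, 36, 0, 90, 0], [1, 36, 0, 90, 0], [1, 36, 0, 90, 0], [1, 36, 0, 90, 0], [1, 36, 0, 90, 0], [1, 36, 0, 90, 0]], squeeze=80)

```text
clock: 17.25
tcp_pos: [0.5887, 0.1259, 0.0434]
orientation: [0.136, 0.713, 0.675, -0.132]
wrist_force: [-1.3, 0.8, 4.9]
finger_gap: 0.0145
```

```bash
python3 -c "
from h import *
info();p=cur()[0];plan(p+[0,0,.10])"
```

```text
17.25 [0.5887 0.1259 0.0434] z [-0.005 -0.373 -0.928] x [ 0.054  0.927 -0.372] q [ 0.247  0.596 -0.089  0.988 -0.368  1.892] F [-1.3  0.8  4.9] gap 0.0145
d [-37.2   1.5 -92.8] turn 0
```

>>> arm_command(moves=[[1, -4, 0, -9, 0], [1, -9, 0, -22, 0], [1, -15, 1, -37, 0], [1, -21, 1, -52, 0], [1, -26, 1, -65, 0], [1, -32, 1, -80, 0], [1, -37, 1, -93, 0], [1, -42, 2, -106, 0], [1, -47, 2, -119, 0], [1, -50, 2, -126, 0], [1, -50, 2, -126, 0], [1, -50, 2, -126, 0]])

```text
clock: 18.45
tcp_pos: [0.5884, 0.1263, 0.1779]
orientation: [0.136, 0.713, 0.675, -0.133]
wrist_force: [1.0, -0.2, -3.4]
finger_gap: 0.0144
```

```bash
cat > pour.py <<'E'
from h import *
def tray_in_tool():  # tray pose relative to the tool, as gripped
    az=np.radians(87.0);M=R.from_quat([.713,.675,-.132,.136]).as_matrix()
    Tt=R.from_euler('z',az).as_matrix()   # tray x (mouth->tail) azimuth 87
    o=np.array([.5877,.125,0])-Tt@[.048,0,0]
    p=np.array([.5887,.1259,.0434]);return M.T@Tt,M.T@(o-p)
E
python3 - <<'E'
from pour import *
info();im,d=shot('side','side3');cv2.imwrite('pics/c5.png',cv2.resize(im[100:350,230:480],None,fx=2.4,fy=2.4))
Rt,ot=tray_in_tool();p,M,s=cur()
print('tray x,z',(M@Rt)[:,0],(M@Rt)[:,2],'o',p+M@ot)
E
```

```text
18.45 [0.5884 0.1263 0.1779] z [-0.006 -0.372 -0.928] x [ 0.054  0.927 -0.372] q [ 0.248  0.492  0.089  1.272 -0.368  1.893] F [ 1.  -0.2 -3.4] gap 0.0144
tray x,z [ 5.32888498e-02  9.98578997e-01 -5.34009888e-04] [2.25281953e-03 4.14547399e-04 9.99997376e-01] o [0.58445525 0.07731916 0.13408741]
```

View pics/c5.png

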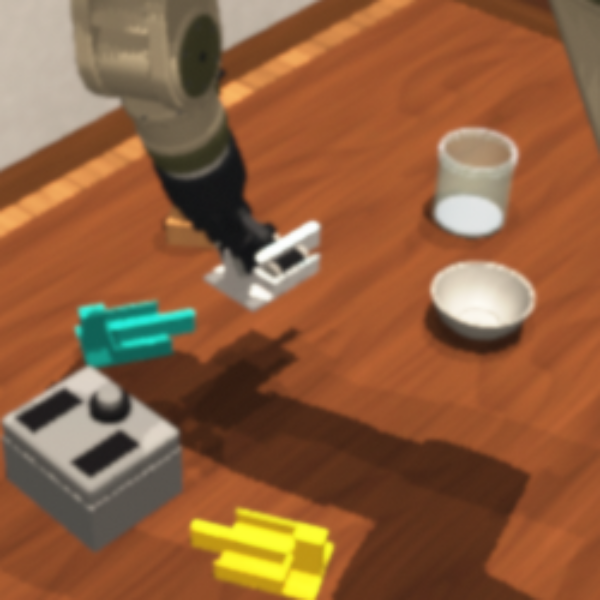

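The tray is held level by its tail block at crop (235,270), with both cells in it. Now I'll work out the carry to the jar and the turn. The tool leans 22°, so a half turn about its z pitches the tray about 44° mouth-down.

```bash
cat >> pour.py <<'E'
J=np.array([.5875,-.291])
V=np.array([[x,y,z] for x in(-.030,.061) for y in(-.034,.034) for z in(0,.024)]+[[-.062,y,z] for y in(-.005,.005) for z in(0,.024)])
def pose(M0,psi,Rt,ot,back=.012,clear=.110):
    M=M0@R.from_euler('z',psi).as_matrix();T=M@Rt
    h=-T[:2,0]/np.linalg.norm(T[:2,0]);m=T@np.array([-.03,0,0])
    zo=clear-(V@T.T)[:,2].min()
    o=np.array([*(J-back*h-m[:2]),zo]);return o-M@ot,T,o
E
python3 - <<'E'
from pour import *
Rt,ot=tray_in_tool();p,M,s=cur()
for k in np.arange(0,181,30):
    t,T,o=pose(M,-np.radians(k),Rt,ot);print(k,'tcp',t.round(3),'mouthdown',np.degrees(np.arcsin(T[2,0])).round(1),'roll',np.degrees(np.arcsin(T[2,1])).round(1),'mouth z',(o+T@[-.03,0,.004])[2].round(3))
t=pose(M,0,Rt,ot)[0];plan(t+[0,.0,.03])
E
```

```text
0 tcp [ 0.593 -0.2    0.153] mouthdown -0.0 roll 0.1 mouth z 0.114
30 tcp [ 0.559 -0.206  0.162] mouthdown 2.3 roll 11.0 mouth z 0.12
60 tcp [ 0.532 -0.227  0.174] mouthdown 9.3 roll 19.3 mouth z 0.125
90 tcp [ 0.519 -0.258  0.186] mouthdown 19.4 roll 22.7 mouth z 0.127
120 tcp [ 0.525 -0.291  0.202] mouthdown 30.5 roll 20.0 mouth z 0.131
150 tcp [ 0.548 -0.318  0.214] mouthdown 39.6 roll 12.1 mouth z 0.134
180 tcp [ 0.582 -0.33   0.218] mouthdown 43.7 roll 1.5 mouth z 0.135
d [-304.4   22.5  116. ] turn 0
```

>>> arm_command(moves=[[1, -6, 0, 2, 0], [1, -21, 2, 8, 0], [1, -43, 3, 16, 0], [1, -70, 5, 27, 0], [1, -100, 7, 38, 0], [1, -131, 10, 50, 0], [1, -161, 12, 61, 0], [1, -192, 14, 73, 0], [1, -219, 16, 84, 0], [1, -244, 18, 93, 0], [1, -265, 20, 101, 0], [1, -280, 21, 107, 0]])

```text
clock: 19.7
tcp_pos: [0.5926, -0.1769, 0.1832]
orientation: [0.135, 0.714, 0.674, -0.133]
wrist_force: [-0.1, 1.1, -3.3]
finger_gap: 0.0147
```

>>> arm_command(moves=[[1, -12, 1, 4.5, 0], [1, -20, 1.5, 7.5, 0], [1, -24, 1.5, 9, 0], [1, -24, 1.5, 9, 0]])

```text
clock: 20.1
tcp_pos: [0.5937, -0.1999, 0.1839]
orientation: [0.136, 0.713, 0.675, -0.133]
wrist_force: [-0.7, -0.2, -2.5]
finger_gap: 0.0144
```

```bash
python3 - <<'E'
from pour import *
info();im,d=shot('top','t5');cv2.imwrite('pics/c6.png',cv2.resize(im[150:350,400:600],None,fx=3,fy=3))
Rt,ot=tray_in_tool();p,M,s=cur()
for k in range(8,97,8):
    t,T,o=pose(M,-np.radians(k),Rt,ot);t=t+[0,0,max(0,.02*(1-k/60))];print([1,*np.round(M.T@(t-p)*1000,0).astype(int).tolist(),round(-np.radians(k),3)],end=', ')
E
```

```text
20.1 [ 0.5937 -0.1999  0.1839] z [-0.006 -0.372 -0.928] x [ 0.054  0.927 -0.372] q [-0.29   0.375 -0.078  1.01  -0.367  1.316] F [-0.7 -0.2 -2.5] gap 0.0144
[1, 3, -10, 11, np.float64(-0.14)], [1, 2, -19, 12, np.float64(-0.279)], [1, -1, -29, 13, np.float64(-0.419)], [1, -5, -37, 14, np.float64(-0.559)], [1, -10, -45, 16, np.float64(-0.698)], [1, -15, -52, 17, np.float64(-0.838)], [1, -22, -58, 19, np.float64(-0.977)], [1, -30, -63, 20, np.float64(-1.117)], [1, -39, -67, 20, np.float64(-1.257)], [1, -48, -70, 20, np.float64(-1.396)], [1, -57, -71, 20, np.float64(-1.536)], [1, -67, -71, 20, np.float64(-1.676)],
```

View pics/c6.png

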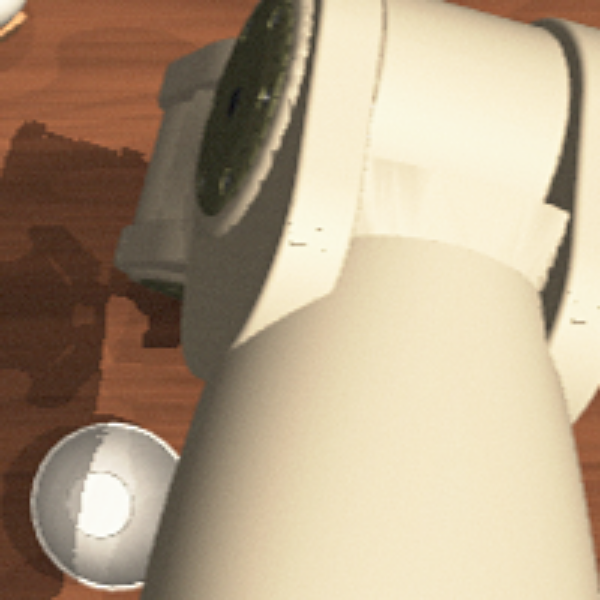

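The arm hides the jar from the top camera; only the bowl shows, at crop (105,505). The plan is from geometry, so I'll start the turn.

>>> arm_command(moves=[[1, 3, -10, 11, -0.14], [1, 2, -19, 12, -0.28], [1, -1, -29, 13, -0.42], [1, -5, -37, 14, -0.56], [1, -10, -45, 16, -0.7], [1, -15, -52, 17, -0.84], [1, -22, -58, 19, -0.98], [1, -30, -63, 20, -1.12], [1, -30, -63, 20, -1.12]])

```text
clock: 21.05
tcp_pos: [0.5288, -0.2315, 0.176]
orientation: [0.045, 0.246, 0.951, -0.184]
wrist_force: [0.4, -0.0, -2.4]
finger_gap: 0.0147
```

```bash
python3 - <<'E'
from pour import *
info();im,d=shot('side','side6');cv2.imwrite('pics/c7.png',cv2.resize(im[90:260,350:520],None,fx=3.5,fy=3.5,interpolation=cv2.INTER_CUBIC))
Rt,ot=tray_in_tool();p,M,s=cur()
for k in range(8,129,8):
    k=min(k,116)
    t,T,o=pose(M,-np.radians(k),Rt,ot);print([1,*np.round(M.T@(t-p)*1000,0).astype(int).tolist(),float(round(-np.radians(k),3))],end=', ')
E
```

```text
21.05 [ 0.5288 -0.2315  0.176 ] z [-0.006 -0.373 -0.928] x [-0.875  0.45  -0.175] q [-0.38   0.267 -0.254  0.908 -0.356  0.1  ] F [ 0.4 -0.  -2.4] gap 0.0147
[1, 0, -9, 0, -0.14], [1, -2, -19, 0, -0.279], [1, -4, -28, 0, -0.419], [1, -9, -37, 0, -0.559], [1, -14, -45, 0, -0.698], [1, -20, -53, -1, -0.838], [1, -28, -59, -2, -0.977], [1, -36, -65, -2, -1.117], [1, -45, -69, -3, -1.257], [1, -54, -72, -3, -1.396], [1, -64, -74, -3, -1.536], [1, -74, -74, -3, -1.676], [1, -84, -73, -3, -1.815], [1, -94, -70, -3, -1.955], [1, -99, -68, -3, -2.025], [1, -99, -68, -3, -2.025],
```

View pics/c7.png

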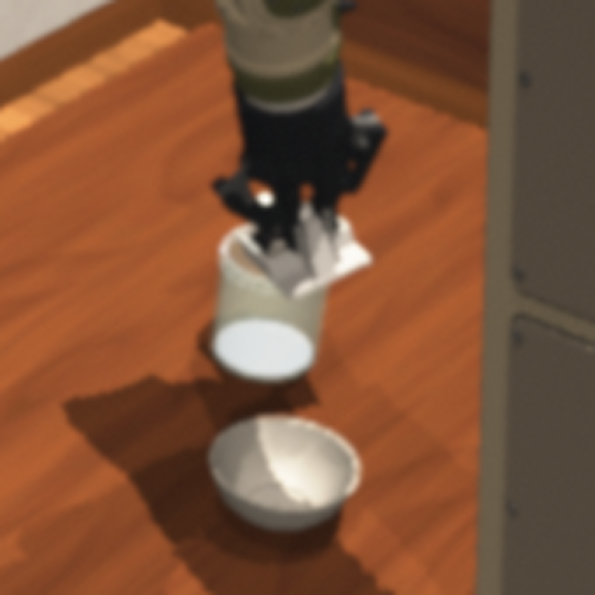

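The mouth is over the jar (tray at crop 310,265, jar 270,300, still empty inside), and the cells have not slid yet. Continuing the turn.

>>> arm_command(moves=[[1, 0, -9, 0, -0.14], [1, -2, -19, 0, -0.28], [1, -4, -28, 0, -0.42], [1, -9, -37, 0, -0.56], [1, -14, -45, 0, -0.7], [1, -20, -53, -1, -0.84], [1, -28, -59, -2, -0.98], [1, -36, -65, -2, -1.12], [1, -45, -69, -3, -1.26], [1, -54, -72, -3, -1.4], [1, -64, -74, -3, -1.54], [1, -74, -74, -3, -1.68]])

```text
clock: 22.3
tcp_pos: [0.559, -0.3237, 0.216]
orientation: [-0.108, -0.545, 0.817, -0.156]
wrist_force: [-0.1, 0.1, -2.4]
finger_gap: 0.0143
```

```bash
python3 - <<'E'
from pour import *
info();im,d=shot('side','side7');cv2.imwrite('pics/c8.png',cv2.resize(im[120:260,360:500],None,fx=4,fy=4,interpolation=cv2.INTER_CUBIC))
Rt,ot=tray_in_tool();p,M,s=cur()
for k in (8,16,20):
    t,T,o=pose(M,-np.radians(k),Rt,ot);print([1,*np.round(M.T@(t-p)*1000,0).astype(int).tolist(),float(round(-np.radians(k),3))],end=', ')
E
```

```text
22.3 [ 0.559  -0.3237  0.216 ] z [-0.006 -0.373 -0.928] x [-0.383 -0.856  0.346] q [-0.505  0.335 -0.059  0.99  -0.335 -1.713] F [-0.1  0.1 -2.4] gap 0.0143
[1, 0, -8, 0, -0.14], [1, -2, -18, 0, -0.279], [1, -3, -23, 0, -0.349],
```

View pics/c8.png

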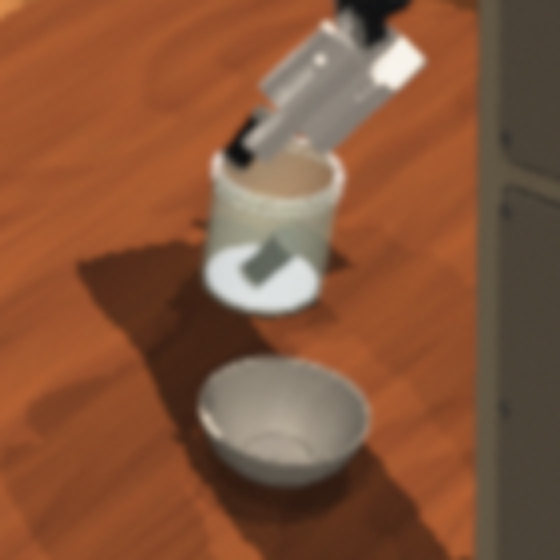

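```bash
python3 - <<'E'
from pour import *
d=np.load('pics/side7.npy');X=cloud('side',d);im=cv2.imread('pics/side7.png')
g=im.max(2)<60
Rt,ot=tray_in_tool();p,M,s=cur();T=M@Rt;o=p+M@ot
for v in range(144,164):
  for u in range(412,432):
    if g[v,u] and d[v,u]>0: print((u,v),X[v,u].round(3),'tray',(T.T@(X[v,u]-o)).round(3))
print('J',J)
E
```

```text
(422, 150) [ 0.609 -0.283  0.134] tray [-0.051  0.017  0.017]
(423, 150) [ 0.604 -0.28   0.137] tray [-0.049  0.012  0.021]
(422, 151) [ 0.609 -0.284  0.13 ] tray [-0.053  0.017  0.014]
(421, 152) [ 0.609 -0.279  0.129] tray [-0.056  0.015  0.016]
(420, 153) [ 0.611 -0.277  0.126] tray [-0.06   0.016  0.016]
(419, 154) [ 0.611 -0.273  0.124] tray [-0.064  0.015  0.017]
(419, 155) [ 0.614 -0.278  0.117] tray [-0.066  0.018  0.009]
(418, 156) [ 0.614 -0.274  0.116] tray [-0.07   0.016  0.011]
(419, 156) [ 0.613 -0.277  0.115] tray [-0.068  0.016  0.008]
(420, 156) [ 0.609 -0.276  0.117] tray [-0.066  0.013  0.009]
(417, 157) [ 0.618 -0.275  0.111] tray [-0.074  0.019  0.007]
(418, 157) [ 0.616 -0.278  0.11 ] tray [-0.072  0.018  0.005]
(419, 157) [ 0.611 -0.275  0.114] tray [-0.07   0.013  0.009]
(420, 157) [ 0.608 -0.276  0.114] tray [-0.068  0.011  0.008]
(417, 158) [ 0.612 -0.267  0.114] tray [-0.076  0.012  0.014]
(418, 158) [ 0.613 -0.274  0.11 ] tray [-0.074  0.015  0.006]
(419, 158) [ 0.611 -0.276  0.11 ] tray [-0.072  0.014  0.004]
(420, 158) [ 0.605 -0.271  0.115] tray [-0.07   0.007  0.011]
(421, 158) [ 0.605 -0.276  0.112] tray [-0.068  0.008  0.006]
(422, 158) [ 0.603 -0.278  0.113] tray [-0.066  0.006  0.005]
(418, 159) [ 0.614 -0.276  0.105] tray [-0.076  0.015  0.002]
(419, 159) [ 0.608 -0.272  0.11 ] tray [-0.074  0.009  0.007]
(420, 159) [ 0.606 -0.273  0.11 ] tray [-0.072  0.008  0.006]
(421, 159) [ 0.604 -0.275  0.11 ] tray [-0.07   0.006  0.005]
(422, 159) [ 0.603 -0.279  0.108] tray [-0.068  0.007  0.   ]
(419, 160) [ 0.61  -0.275  0.104] tray [-0.076  0.011  0.001]
(420, 160) [ 0.607 -0.276  0.105] tray [-0.074  0.009  0.   ]
(421, 160) [ 0.605 -0.277  0.105] tray [-0.072  0.007 -0.   ]
J [ 0.5875 -0.291 ]
```

The second cell's tip is at (0.610, -0.275, 0.107), about 28 mm from the jar axis, so it is inside the 40 mm inner radius and going in. I'll hold and let it drop.

>>> arm_command(moves=[[1, 0, 0, 0, 0], [1, 0, 0, 0, 0], [1, 0, 0, 0, 0], [1, 0, 0, 0, 0]])

```text
clock: 22.75
tcp_pos: [0.5579, -0.3237, 0.2158]
orientation: [-0.107, -0.543, 0.818, -0.156]
wrist_force: [-0.7, -0.4, -0.7]
finger_gap: 0.0142
```

```bash
python3 - <<'E'
from pour import *
info();im,d=shot('side','side8');cv2.imwrite('pics/c9.png',cv2.resize(im[120:260,360:500],None,fx=4,fy=4,interpolation=cv2.INTER_CUBIC))
p,M,s=cur();plan(p+[0,0,.08])
E
```

```text
22.75 [ 0.5579 -0.3237  0.2158] z [-0.006 -0.372 -0.928] x [-0.387 -0.855  0.346] q [-0.505  0.334 -0.061  0.989 -0.335 -1.71 ] F [-0.7 -0.4 -0.7] gap 0.0142
d [ 27.7 -11.1 -74.2] turn 0
```

View pics/c9.png

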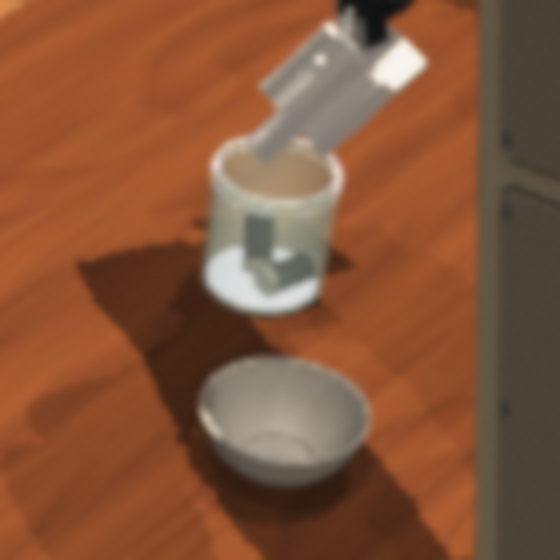

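Both cells are in the jar (crop 258,235 and 285,275), the jar is upright, and the tray is empty. Raising, un-turning and carrying it back to the free spot.

>>> arm_command(moves=[[1, 14, -5, -37, 0], [1, 28, -11, -74, 0], [1, 28, -11, -74, 0.14], [1, 28, -11, -74, 0.28], [1, 28, -11, -74, 0.42], [1, 28, -11, -74, 0.56], [1, 28, -11, -74, 0.7], [1, 28, -11, -74, 0.84], [1, 28, -11, -74, 0.98], [1, 28, -11, -74, 1.12], [1, 28, -11, -74, 1.26], [1, 28, -11, -74, 1.4]])

```text
clock: 24.0
tcp_pos: [0.5577, -0.3243, 0.2957]
orientation: [0.019, 0.114, 0.975, -0.189]
wrist_force: [0.2, 0.5, -1.1]
finger_gap: 0.0145
```

```bash
python3 - <<'E'
from pour import *
info();plan([.5887,.1259,.17],86.7)
E
```

```text
24.0 [ 0.5577 -0.3243  0.2957] z [-0.006 -0.372 -0.928] x [-0.973  0.215 -0.08 ] q [-0.506  0.308  0.099  1.175 -0.335 -0.305] F [ 0.2  0.5 -1.1] gap 0.0145
d [ 76.9 459.3 -51.2] turn 1.393
```

>>> arm_command(moves=[[1, 3, 20, -2, 0.14], [1, 9, 55, -6, 0.28], [1, 16, 95, -11, 0.42], [1, 23, 135, -15, 0.56], [1, 29, 175, -20, 0.7], [1, 36, 215, -24, 0.84], [1, 43, 255, -28, 0.98], [1, 50, 295, -33, 1.12], [1, 56, 335, -37, 1.26], [1, 63, 375, -42, 1.393], [1, 69, 410, -46, 1.393], [1, 74, 440, -49, 1.393]])

```text
clock: 25.2
tcp_pos: [0.5842, 0.1092, 0.1746]
orientation: [0.135, 0.711, 0.677, -0.133]
wrist_force: [0.8, 0.8, -2.9]
finger_gap: 0.0146
```

>>> arm_command(moves=[[1, 14, 2, 0, 0], [1, 18, 3, 0, 0], [1, 18, 3, 0, 0]])

```text
clock: 25.5
tcp_pos: [0.5883, 0.1234, 0.1683]
orientation: [0.135, 0.711, 0.677, -0.133]
wrist_force: [0.2, -0.5, -1.3]
finger_gap: 0.0143
```

```bash
python3 - <<'E'
from pour import *
info();plan([.5887,.1259,.048],86.7);plan([.5887,.1259,.0445],86.7)
Rt,ot=tray_in_tool();p,M,s=cur();T=M@Rt;print('tray z',T[:,2],p+M@ot)
X=cloud('side',env.read_camera('side')[1])
P=((X-(p+M@ot))@T).reshape(-1,3);k=(abs(P[:,0])<.065)&(abs(P[:,1])<.036)&(P[:,2]<.03)&(P[:,2]>-.02)
P=P[k];f=P[(abs(P[:,1])<.005)&(P[:,0]<-.03)];print('fin top z vs x',np.polyfit(f[:,0],f[:,2],1),len(f),f[:,2].max())
E
```

```text
25.5 [0.5883 0.1234 0.1683] z [-0.006 -0.373 -0.928] x [ 0.047  0.927 -0.373] q [ 0.244  0.495  0.069  1.248 -0.369  1.882] F [ 0.2 -0.5 -1.3] gap 0.0143
d [ 47.1  -1.2 110.7] turn 0.007
d [ 48.4  -1.2 113.9] turn 0.007
tray z [3.70265765e-03 7.83536922e-04 9.99992838e-01] [0.58488657 0.07455179 0.12494354]
fin top z vs x [0.02917135 0.01705721] 94 0.02805766775477221
```

>>> arm_command(moves=[[1, 12, 0, 28, 0], [1, 26, 0, 60, 0], [1, 37, -1, 88, 0], [1, 44, -1, 103, 0], [1, 47, -1, 110, 0], [1, 48, -1, 113, 0], [1, 48, -1, 114, 0], [1, 48, -1, 114, 0]])

```text
clock: 26.35
tcp_pos: [0.5896, 0.1256, 0.046]
orientation: [0.136, 0.711, 0.677, -0.132]
wrist_force: [0.3, -0.3, -1.5]
finger_gap: 0.0144
```

```bash
python3 -c "
from h import *
info()"
```

```text
26.35 [0.5896 0.1256 0.046 ] z [-0.004 -0.372 -0.928] x [ 0.049  0.927 -0.372] q [ 0.246  0.594 -0.086  0.993 -0.368  1.885] F [ 0.3 -0.3 -1.5] gap 0.0144
```

>>> arm_command(moves=[[1, 0.5, 0, 1.5, 0], [1, 0.5, 0, 1.5, 0], [0.6, 0.5, 0, 1.5, 0], [0, 0.5, 0, 1.5, 0], [0, 0.5, 0, 1.5, 0], [0, 0.5, 0, 1.5, 0], [0, 0.5, 0, 1.5, 0], [0, -4, 0, -12, 0], [0, -14, 0, -40, 0], [0, -28, 0, -75, 0], [0, -40, 0, -110, 0], [0, -40, 0, -110, 0]])

```text
clock: 27.55
tcp_pos: [0.5905, 0.1306, 0.1688]
orientation: [0.138, 0.712, 0.677, -0.129]
wrist_force: [0.4, -0.7, 0.0]
finger_gap: 0.0853
```

```bash
python3 - <<'E'
from h import *
info();plan([.45,.30,.25])
d=shot('top','t9')[1];X=cloud('top',d);P=X.reshape(-1,3)
k=(P[:,0]>.54)&(P[:,0]<.63)&(P[:,1]>.0)&(P[:,1]<.11)&(P[:,2]>.015)&(P[:,2]<.04);w=P[k]
print(len(w),'mean',w.mean(0).round(4)); w=w[abs(w[:,2]-np.median(w[:,2]))<.006];A=np.c_[w[:,:2],np.ones(len(w))];print('slope',np.linalg.lstsq(A,w[:,2],rcond=None)[0])
im,_=shot('side','side9');a=im[130:350,240:500];cv2.imwrite('pics/c10.png',cv2.resize(a,None,fx=2.6,fy=2.6,interpolation=cv2.INTER_CUBIC))
E
```

```text
27.55 [0.5905 0.1306 0.1688] z [ 0.004 -0.371 -0.929] x [ 0.051  0.928 -0.37 ] q [ 0.254  0.496  0.073  1.244 -0.368  1.892] F [ 0.4 -0.7  0. ] gap 0.0853
d [ 120.  -146.3 -138.7] turn 0
383 mean [0.5874 0.0713 0.0224]
slope [-0.00012413 -0.01518008  0.02370695]
```

View pics/c10.png

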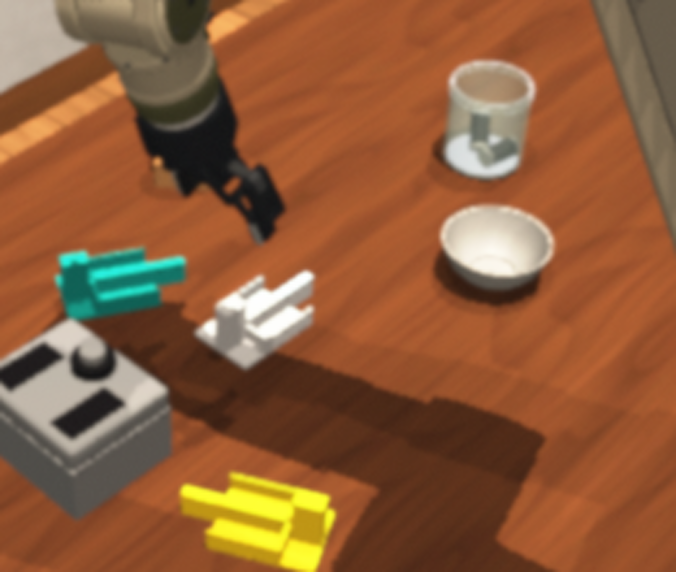

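The tray stands flat and empty at crop (260,320), both cells are in the upright jar at (490,140), and the gripper is clear. Handing in.

```bash
python3 -c "
from h import *
print(env.hand_in())"
```

```text
the job is handed in; nothing more can be done
None
```

The job is done and handed in at about 27.6 s of the 61 s allowed; no verdict was reported. The last pictures show both cells inside the upright jar, and the empty tray standing on the shelf, released, with the gripper clear above it.

**Steps:** I drew the silver tray about 170 mm out of the grey dock by its nose fin and let it go with both cells in it. I then took it by the tail block, lifted it level and poured at the jar.

**How it was tipped:** The moves allow no direct tilt. Before gripping the tail block I pushed the empty gripper against its outer reach limit until the tool leaned about 22°. A near half turn about the leaning tool's axis then pitched the tray about 41° mouth-down over the jar. I turned it back to level and set it down.

**Checks:**
- **Tray:** a plane fitted to its top edges sloped about 0.015 rad, against the 0.06 allowed, and the wrist force was about zero after release.
- **Jar, bowl and bulb:** the jar and bowl showed no visible movement in the last picture, but I did not re-measure them. The bulb was hidden behind the gripper and went unchecked, though the arm did not work near it.
- **Joint 3:** it read 1.264–1.265 rad while I was building up the lean, slightly past the listed 1.26 limit. The arm seemed to stop there by itself, but this could count as passing the joint range.

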